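# Hook open the blue knife tray on the spoon carver's bench

## Robot

A 6-joint arm with a two-finger parallel gripper is mounted at the origin on the work surface. World frame = base frame: x ahead of the robot, y to its left, z up, the work surface at z = 0. Lengths are in mm, angles in rad, forces in N, time in s.
With the tool pointing down it reaches from about 275 to 1000 mm from the base axis. Payload 8.4 kg.
Tool frame: the origin (TCP) lies midway between the tips of the shut fingers; the grasp point (between the pads) lies 19 mm behind it; z points along the fingers, y is the line along which they close (so a half turn about z gives the same grasp; the last joint's range is limited). The gripper opens to 85 mm and grips with 20 to 120 N. Pads are 22 mm wide; open, the fingers measure 114 mm over their backs; the gripper's body (76 mm by 85 mm) begins 54 mm behind the grasp point. The pads swing forward as they close: fully open they stand 13 mm farther back than shut.
Start: joints at [-1.3, 0.353, 1.633, -0, 1.155, -0.002], TCP at [168.391, -601.89, 202.381] pointing down, gripper open.
Joint ranges: [-2.63, 2.63], [-0.92, 2.1], [0.06, 2.66], [-1.3, 4.44], [0, 2.69], [-3.02, 3.02]. Speed limits (rad/s): [2.22, 2.22, 2.79, 3.14, 3.14, 3.14].

## Interface

Orientations are given as [roll, pitch, yaw] about the fixed x, y, z axes, in that order (R = Rz(yaw) Ry(pitch) Rx(roll)).
In Python, from rig import r gives the robot as it stands.
- The arm moves only by the shell command python3 -m inch 'ROWS' [OPENING] [FORCE]. ROWS is JSON, a list that holds one entry, the list of rows, each a list of 6 numbers: the shift along the tool's x, y, z scaled (see below), then the turn, a rotation vector about the tool's x, y, z scaled (see below). In form: [[[tx, ty, tz, wx, wy, wz], ...]]. A call has 1 to 8 rows; each row is the pose to reach, as a shift and turn from the pose commanded when the call began, along the tool's axes at that moment, turning the shorter way round; what a row does not reach only later rows make up. The controller multiplies each number of a shift by 20 cm and each number of a turn by pi rad. A row lasts 1/12 s, in which the tool goes at most 41.7 mm and 7.16 degrees, less where a joint would pass 70% of its speed; a pose out of reach is approached as far as the arm can. A call with a number of a shift or a turn outside -1 to 1 is refused whole. A call with a gripper value outside its range is refused whole. OPENING is the gripper's target within -1 to 1 (fully open at 1, half-way at 0, shut at -1), set as the call begins (- or left out, the last holds). The fingers move at their own pace and stop on an object; FORCE is the grip in N (left out, the last holds). Time passes only in rows, so rows that repeat a pose let the fingers close. It gives the time, the measured TCP pose, the force, the opening and the grip force at its end, in the units of the state.
- r.sense(): the state, without advancing time (a new reading comes with each control period).
- r.grab_frame(name): name is "scene" or "top"; returns the picture (420x560x3 uint8, red, green, blue); there is no depth.
- r.camera_info(name): a dict with "K" (3x3 intrinsics, pixels), "distortion" ([k1, k2, p1, p2, k3] as OpenCV has them; the pictures are not rectified), "rvec" (rotation vector, rad) and "tvec" (3), from world to camera coordinates, as OpenCV has them. Camera axes: x right, y down, z forward; pixel columns grow to the right and rows downward; lengths in mm; the calibration is good to about 2 mm. A picture is of the moment at which its call begins. camera_info takes no time and is no camera call.
- r.sign_off(): hands the job in; it is judged then, once.
The state is a dict: "clock": time; "qpos": joint angles; "qvel": joint speeds; "joint_efforts": joint torques, N m; "eef_pos": TCP position; "tcp_rot": TCP orientation; "contact_force": force on the tool from outside, world axes, zero at the start; "wrist_torque": the same for the moment, N m; "opening": opening from 0.0 (shut) to 1.0 (fully open); "grasp_force": force on a finger pad.
Only numpy, scipy, OpenCV 4.12 (cv2) and the standard library are available. Lean on these libraries where they do the work, as an engineer would, in place of code of your own. Each camera call takes 0.05 s, during which the arm holds its last target. There are 200 camera calls.

## Task

Pick up the orange-handled hook from its wooden rest, put its prong down into the finger hole of the blue tray and pull the tray about ten centimetres out of its case with it, without touching that tray with the gripper fingers. Then unhook and lay the hook back across both posts of its rest as it lay before, leaving the blue tray out and the green tray as it was.

Things in the scene. Friction and masses are not known exactly. Their poses are not given: they have to be found in the camera images.
- hook: Loose pull hook. Orange handle 120 (x) x 20 (y) x 22 (z) mm, lying level; origin: centre of its underside, z up. From its +x end an 8 mm steel rod runs along +x, 11 mm above the underside, then bends straight down: this prong's axis is at x=+90, its tip 34 mm below the underside. Starts across the rest's posts, prong hanging free. Grip the handle's 20 mm width at mid-length, between the posts.
- rest: Fixed dark wooden hook rest; origin: centre of its underside, on the bench. Base 120 (x) x 60 (y) x 12 mm; two flat-topped posts at x=-43 and +43 mm, each 14 (x) x 44 (y) mm, tops 55 mm above the bench, 72 mm gap between. The hook's handle lies along the rest's x axis across both posts, middle over middle.
- blue_tray: Tray with blue front and tab in a fixed dark wood case 60 mm high. Origin: centre of the tab's round 32 mm finger hole, at the tab's top, 30 mm above the bench. Tab 50 (x) x 70 (y) x 8 mm about the origin, 22 mm free below; front panel at x=+25, 22 mm taller. x points level into the case: slides out along -x, against 2 N friction, stop 130 mm from shut, stays where left; starts 0-12 mm open.
- green_tray: Tray of the same make and size in a case of its own, with green front and tab; origin likewise at its finger hole. To be left as it is. Blue and green may stand either way round.
Mind the look-alikes: they are no part of the job. What is shaped like the hook but red or white is not meant.

How it is judged (in metres and radians):
On the way, in this order (a step that is already met when the one before it is completed fails the run):
1. the hook's prong is down in the blue tray's finger hole, the tray not yet pulled out (x of blue_tray in the frame of hook between 0.072 and 0.108 m and y of blue_tray in the frame of hook between -0.018 and 0.018 m and z of blue_tray in the frame of hook between -0.029 and 0.012 m and distance of blue_tray from where it was at the start of the episode below 0.03 m), for 0.1 s.
2. the blue tray is pulled out at least 80 mm, the prong still in its hole (x of blue_tray in the frame of hook between 0.07 and 0.11 m and y of blue_tray in the frame of hook between -0.02 and 0.02 m and z of blue_tray in the frame of hook between -0.031 and 0.012 m and distance of blue_tray from where it was at the start of the episode above 0.08 m), for 0.1 s.
At the end, for the whole second after the job is handed in: The blue tray stands at least 80 mm further out than it started, the green tray is within 15 mm of where it was, and the hook lies at rest, level (within 6 degrees), across both posts of its rest: handle middle within 20 mm of the rest's middle and handle along the rest within 15 degrees (distance of blue_tray from where it was at the start of the episode above 0.08 m and distance of green_tray from where it was at the start of the episode below 0.015 m and horizontal distance between hook and rest below 0.02 m and z of hook in the frame of rest between 0.05 and 0.06 m and angle between the x axis of hook and the x axis of rest, either way round below 0.26 rad and angle between hook's own z axis and vertical below 0.1 rad and linear speed of hook below 0.02 m/s); the robot touches nothing.
It fails at once if the gripper fingers touch the blue tray (contact force between the fingers and blue_tray above 2 N).
It fails at once if the green tray is moved by more than 15 mm (distance of green_tray from where it was at the start of the episode above 0.015 m).
It also fails if it takes over 53 s, if anything falls off the work surface, if the arm or the gripper's body presses on something with over 40 N, if the wrist force passes 120 N, or if a joint passes its speed limit or range.

## Working session

There is one attempt and no reset: what is moved stays moved. The work goes in short steps, Python scripts to look and compute and a shell command to move; the robot and the scene stay as the last step left them, time stands still between calls to the robot, and variables do not carry over. Pictures are saved under pics/ and viewed, at most 10 in all, crops included, and the job is handed in when it is done.

```bash
ls; mkdir -p pics
python3 - <<'E'
from rig import r
import cv2
for n in("scene","top"):
    f=r.grab_frame(n); cv2.imwrite(f"pics/{n}0.png",f[:,:,::-1]); c=r.camera_info(n); print(n,c)
print(r.sense())
E
```

```text
pics
scene {'K': array([[517.00795765,   0.        , 276.52693238],
       [  0.        , 517.00795765, 202.88194415],
       [  0.        ,   0.        ,   1.        ]]), 'distortion': array([-0.01889164,  0.        ,  0.        ,  0.        ,  0.        ]), 'rvec': array([ 2.25307565,  0.69376227, -0.3134873 ]), 'tvec': array([-402.92519721, -201.63164853, 1504.90768605])}
top {'K': array([[486.90096908,   0.        , 275.93609164],
       [  0.        , 486.90096908, 208.53945889],
       [  0.        ,   0.        ,   1.        ]]), 'distortion': array([0.01435946, 0.        , 0.        , 0.        , 0.        ]), 'rvec': array([ 2.17918005, -2.20050961,  0.12284732]), 'tvec': array([ -84.18229697,  531.96199402, 1141.69339625])}
{'clock': 0.1, 'qpos': array([-1.30042550e+00,  3.53564063e-01,  1.63406497e+00,  3.92999213e-05,
        1.15517664e+00, -2.39400068e-03]), 'qvel': array([ 9.38606022e-04, -1.17376267e-03, -3.29591393e-03,  2.02549514e-04,
       -6.57872640e-04,  9.52384388e-06]), 'joint_efforts': array([-3.79295852e-04, -6.06355762e+01, -3.42819536e+01, -1.26829499e-05,
        3.93957045e-03,  3.96107407e-05]), 'eef_pos': array([ 168.26643573, -601.44893753,  201.74379695]), 'tcp_rot': array([-3.14037972e+00, -3.88387714e-05,  2.72748910e-01]), 'contact_force': array([-0.32463034,  0.0633037 , -0.44169363]), 'wrist_torque': array([ 0.03402471,  0.01268952, -0.00895839]), 'grasp_force': 0.0, 'opening': 0.9987228605806555}
```

View pics/scene0.png

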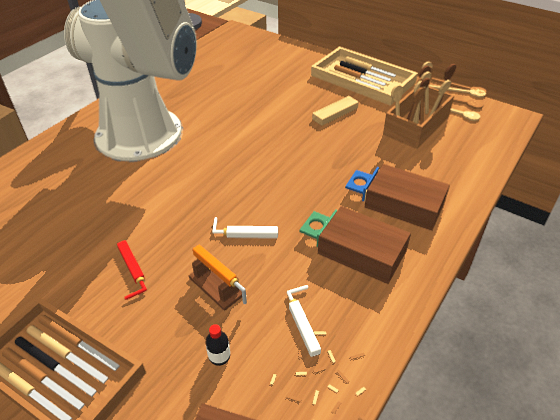

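View pics/top0.png

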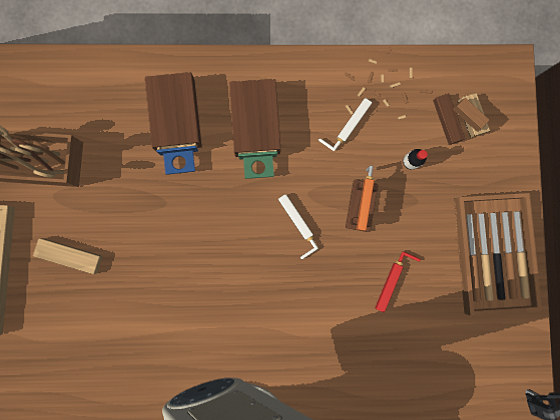

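The orange hook is at top (366,203) and scene (217,268), on its rest with the prong pointing up-image in the top view. Look-alikes: white hooks at top (298,225) and (348,123), and a red hook at top (395,280). The blue tab's hole is at top (178,162), the green one's at (258,167). I choose the orange hook and the blue tray, and will measure both next.

```bash
cat > h.py <<'E'
import numpy as np, cv2
from rig import r
def cam(n):
    c=r.camera_info(n); return c["K"],c["distortion"],c["rvec"],c["tvec"]
def back(n,px,z):
    K,d,rv,tv=cam(n); R=cv2.Rodrigues(rv)[0]; C=-R.T@tv
    u=cv2.undistortPoints(np.float64(px).reshape(-1,1,2),K,d).reshape(-1,2)
    D=np.c_[u,np.ones(len(u))]@R
    return C+D*((z-C[2])/D[:,2])[:,None]
def proj(n,P):
    K,d,rv,tv=cam(n); return cv2.projectPoints(np.float64(P).reshape(-1,1,3),rv,tv,K,d)[0].reshape(-1,2)
def frame(p,yaw):
    c,s=np.cos(yaw),np.sin(yaw); return lambda X:np.float64(X)@np.array([[c,s,0],[-s,c,0],[0,0,1]])+p
def mask(img,lo,hi):
    m=cv2.inRange(cv2.cvtColor(img,cv2.COLOR_RGB2HSV),lo,hi)
    n,l,s,c=cv2.connectedComponentsWithStats(m); return m,l,s,c
E
python3 - <<'E'
from h import *
for n in("top","scene"):
    K,d,rv,tv=cam(n); print(n,-cv2.Rodrigues(rv)[0].T@tv)
    im=cv2.imread(f"pics/{n}0.png")[:,:,::-1].copy()
    for nm,lo,hi,z in(("orange",(10,190,120),(18,255,255),77),("blue",(100,120,60),(125,255,255),30),("green",(65,90,50),(90,255,255),30)):
        m,l,s,c=mask(im,lo,hi)
        for i in np.argsort(-s[1:,4])[:2]+1:
            if s[i,4]<60: continue
            mm=(l==i).astype(np.uint8)
            cs,h=cv2.findContours(mm,cv2.RETR_CCOMP,cv2.CHAIN_APPROX_NONE)
            big=max(cs,key=cv2.contourArea); box=cv2.boxPoints(cv2.minAreaRect(big))
            print(nm,s[i],c[i].round(1),"box",back(n,box,z)[:,:2].round(0).tolist())
            for k,q in enumerate(cs):
                if h[0][k][3]>=0 and len(q)>12:
                    (x,y),ax,a=cv2.fitEllipse(q); print("  hole",x,y,ax,back(n,[x,y],z).round(1),back(n,[x,y],26).round(1))
E
python3 - <<'E'
import cv2
a=cv2.imread('pics/top0.png')[140:250,140:400];cv2.imwrite('pics/c1.png',cv2.resize(a,None,fx=3,fy=3,interpolation=2))
E
```

```text
top [ 431.24992663  -58.36849134 1184.96862964]
blue [156 146  42  28 599] [178.4 158.9] box [[674.0, 196.0], [685.0, 100.0], [624.0, 93.0], [614.0, 189.0]]
  hole 178.73301696777344 162.1384735107422 (14.135729789733887, 15.229344367980957) [[643.8 141.7  30. ]] [[644.5 142.4  26. ]]
  hole 168.8685302734375 151.2495574951172 (3.0748534202575684, 7.723668098449707) [[670.2 165.3  30. ]] [[671.1 166.1  26. ]]
  hole 178.25657653808594 150.23184204101562 (3.027973175048828, 8.873336791992188) [[672.6 143.   30. ]] [[673.4 143.7  26. ]]
  hole 186.6168212890625 149.32789611816406 (3.125856637954712, 8.108892440795898) [[674.7 123.1  30. ]] [[675.5 123.8  26. ]]
green [238 152  39  26 491] [257.9 164.2] box [[664.0, 1.0], [669.0, -91.0], [609.0, -94.0], [604.0, -3.0]]
  hole 258.2251892089844 167.0 (14.378524780273438, 15.840688705444336) [[630.9 -47.8  30. ]] [[631.6 -47.8  26. ]]
  hole 243.7790069580078 156.44390869140625 (3.2565789222717285, 6.195931911468506) [[656.7 -13.4  30. ]] [[657.5 -13.2  26. ]]
scene [1036.64001137 -773.60665753  891.43783072]
orange [193 244  44  43 610] [213.2 264.1] box [[480.0, -304.0], [477.0, -273.0], [601.0, -298.0], [603.0, -326.0]]
blue [346 167  33  34 359] [360.7 181.4] box [[630.0, 85.0], [602.0, 221.0], [663.0, 214.0], [686.0, 81.0]]
  hole 359.5655822753906 181.69113159179688 (9.147965431213379, 13.32424259185791) [[647.8 137.5  30. ]] [[646.  141.7  26. ]]
green [300 210  37  36 373] [315.3 224.4] box [[615.0, -100.0], [591.0, 23.0], [649.0, 17.0], [669.0, -102.0]]
  hole 315.6927795410156 225.03428649902344 (10.385939598083496, 15.040788650512695) [[634.9 -51.8  30. ]] [[633.  -48.5  26. ]]
```

View pics/c1.png

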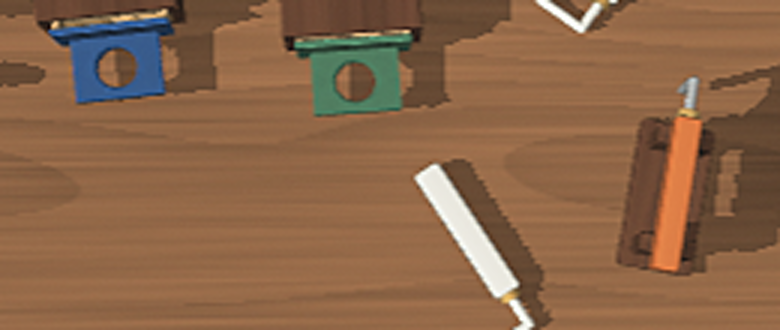

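The crop confirms the choice: the orange handle with a steel prong lies on the dark rest, its ends at about crop (687,117) and (667,269). The blue tab's hole is at crop (117,67). Next I fit the hook, rest and prong.

```bash
cat >> h.py <<'E'
from scipy.optimize import least_squares
def orange(n,im,z0=77):
    m=cv2.inRange(cv2.cvtColor(im,cv2.COLOR_RGB2HSV),(6,185,150),(19,255,255))
    m=cv2.morphologyEx(m,cv2.MORPH_OPEN,np.ones((3,3)))
    k,l,s,c=cv2.connectedComponentsWithStats(m); return l,s,c
B=np.array([[x,y,z] for x in(-60,60) for y in(-10,10) for z in(0,22)],float)
def fit(mt,ms,z,p0):
    # pose of handle (x,y,yaw) at underside z: silhouettes' hulls vs masks, both views
    D=[(n,cv2.distanceTransform(1-m,2,5)+0,cv2.distanceTransform(m,2,5),m) for n,m in(("top",mt),("scene",ms)) if m is not None]
    def cost(p):
        e=0
        for n,_,_,m in D:
            q=proj(n,frame([p[0],p[1],z],p[2])(B)); h=cv2.convexHull(np.float32(q))
            a=np.zeros(m.shape[:2],np.uint8)
            a=np.zeros((m.shape[0]*4,m.shape[1]*4),np.uint8); cv2.fillConvexPoly(a,np.int32(np.round(h*4*16+1.5*16)),255,shift=4)
            a=cv2.resize(a,(m.shape[1],m.shape[0]),interpolation=cv2.INTER_AREA)/255.
            e+=np.abs(a-m).sum()
        return e
    from scipy.optimize import minimize
    b=minimize(cost,p0,method="Nelder-Mead",options=dict(initial_simplex=np.array(p0)+np.array([[0,0,0],[12,0,0],[0,12,0],[0,0,.15]]),xatol=.1,fatol=.5))
    return b.x,b.fun
E
python3 - <<'E'
from h import *
M={}
for n,pt in(("top",(366,203)),("scene",(217,268))):
    im=cv2.imread(f"pics/{n}0.png")[:,:,::-1].copy()
    l,s,c=orange(n,im); i=l[pt[1],pt[0]]; print(n,i,s[i],c[i]); M[n]=(l==i).astype(np.uint8)
t=M["top"];print(back("top",[[366.5,203]],77))
p0=[*back("top",[[366.5,203]],66)[0][:2],-.12]
for a,b in((t,M["scene"]),(t,None),(None,M["scene"])):
    p,f=fit(a,b,55,p0); print(p,f)
p,f=fit(t,M["scene"],55,p0)
F=frame([p[0],p[1],55],p[2])
im=cv2.imread("pics/top0.png"); 
print("prong bend top px",proj("top",F([[90,0,11],[90,0,-34]])),"scene",proj("scene",F([[90,0,11],[90,0,-34]])))
# overlays: handle, prong, rest base+posts if rest = hook pose
R=frame([p[0],p[1],0],p[2]); o=[]
for n,(x,y) in(("top",(310,130)),("scene",(150,215))):
    im=cv2.imread(f"pics/{n}0.png")[y:y+130,x:x+130]; im=cv2.resize(im,None,fx=3,fy=3,interpolation=2)
    def pl(P,c,cl=True): cv2.polylines(im,[np.int32((proj(n,P)-[x,y]+.5)*3)],cl,c,1)
    pl(F([[-60,-10,22],[60,-10,22],[60,10,22],[-60,10,22]]),(255,0,0)); pl(F([[60,0,11],[90,0,11],[90,0,-34]]),(0,255,0),False)
    pl(R([[-60,-30,12],[60,-30,12],[60,30,12],[-60,30,12]]),(0,255,255))
    for c in(-43,43): pl(R([[c-7,-22,55],[c+7,-22,55],[c+7,22,55],[c-7,22,55]]),(255,255,0))
    o.append(im)
cv2.imwrite("pics/o1.png",np.hstack(o))
E
```

```text
top 0 [     0      0    560    420 235200] [279.5 209.5]
scene 1 [193 245  43  39 615] [213.41463415 263.83739837]
[[ 537.53167104 -296.16281321   77.        ]]
[ 5.32644348e+02 -2.93100690e+02 -1.96663073e-01] 234750.41960784316
[ 5.92276275e+02 -7.32318723e+02 -1.61116591e-02] 234454.25490196078
[ 5.31765877e+02 -2.92698951e+02 -1.94366074e-01] 108.89803921568628
prong bend top px [[370.75131375 167.85893614]
 [366.67382009 170.99694662]] scene [[241.63429085 288.5464359 ]
 [242.97465793 301.97478123]]
```

View pics/o1.png

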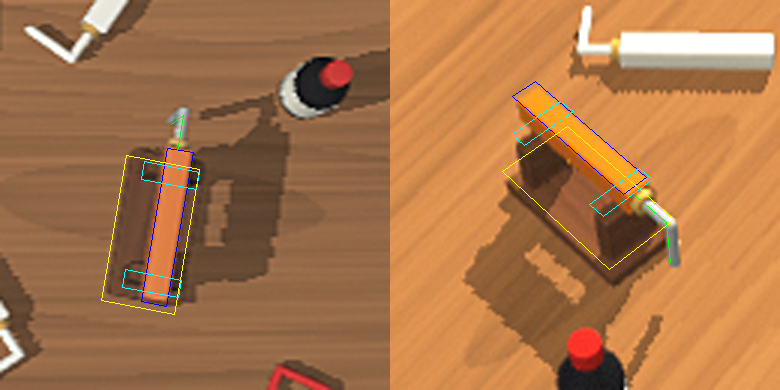

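The overlay shows the top-view handle spanning crop (180,150) to (157,302). The scene-only fit is a few mm and about 4° off because the top mask was empty, so I loosen the mask and refit.

Run:
```python
from h import *
im=cv2.imread("pics/top0.png")[:,:,::-1].copy(); hsv=cv2.cvtColor(im,cv2.COLOR_RGB2HSV); print(hsv[203,364:370].tolist(),hsv[203,350].tolist())
m=cv2.inRange(hsv,(5,150,165),(18,255,255)); k,l,s,c=cv2.connectedComponentsWithStats(m); i=l[203,366]; print(i,s[i],c[i]); t=(l==i).astype(np.uint8)
im=cv2.imread("pics/scene0.png")[:,:,::-1].copy(); l,s,c=orange("scene",im); S=(l==1).astype(np.uint8)
p0=[534,-295,-.14]
for a,b in((t,S),(t,None)):
    if b is None: b=None
    print(fit(a,b,55,p0))
# rest: dark base corners as seen in top overlay (crop px/3 + origin): left side edge visible; base top z=12
px=np.array([[130,149],[116,299],[190,303]])/3.+[310,130]
print(back("top",px,12))
```

```text
[[11, 174, 224], [11, 174, 223], [11, 173, 222], [11, 175, 222], [11, 175, 225], [11, 177, 213]] [10, 128, 96]
4 [357 179  17  51 448] [365.09151786 204.140625  ]
(array([ 5.34786114e+02, -2.93672679e+02, -1.93322322e-01]), np.float64(227.2470588235294))
(array([ 5.35532522e+02, -2.94819404e+02, -1.83946988e-01]), np.float64(112.15294117647059))
[[ 601.23401048 -279.37595445   12.        ]
 [ 479.35248002 -265.05603637   12.        ]
 [ 475.55537986 -324.88071433   12.        ]]
```

Run:
```python
from h import *
im=cv2.imread("pics/top0.png")[:,:,::-1].copy(); hsv=cv2.cvtColor(im,cv2.COLOR_RGB2HSV)
m=cv2.inRange(hsv,(5,150,165),(18,255,255)); k,l,s,c=cv2.connectedComponentsWithStats(m); t=(l==4)
ys=range(182,228); e=np.array([[np.where(t[y])[0].min()-.5,np.where(t[y])[0].max()+.5,y] for y in ys])
for k in(0,1): 
    w=back("top",e[:,[k,2]],77); a=np.polyfit(w[:,0],w[:,1],1); print("edge",a[0],np.polyval(a,535))
print(e[::9].tolist())
print("ends",back("top",[[369,179],[362.3,230]],77))
mm=cv2.morphologyEx(cv2.inRange(hsv,(5,100,60),(20,255,255)),1,np.ones((1,1)))
s=r.sense(); print(s["eef_pos"],s["tcp_rot"])
T=np.array([535,-294,120]); y0=s["tcp_rot"][2]
from scipy.spatial.transform import Rotation as Ro
print(Ro.from_euler("xyz",s["tcp_rot"]).inv().apply(T-s["eef_pos"])/200,"wz",-(-.17-y0)/np.pi)
```

```text
edge -0.19235447793596055 -282.6429973408064
edge -0.1889107595362322 -303.1219145453465
[[364.5, 373.5, 182.0], [362.5, 371.5, 191.0], [361.5, 370.5, 200.0], [359.5, 368.5, 209.0], [358.5, 367.5, 218.0], [356.5, 365.5, 227.0]]
ends [[ 593.09780795 -303.44011707   77.        ]
 [ 475.62678926 -284.85012653   77.        ]]
[ 168.26643573 -601.44893753  201.74379695] [-3.14037972e+00 -3.88387714e-05  2.72748910e-01]
[ 2.17997123 -0.98596941  0.40999987] wz 0.1409313551501114
```

```bash
python3 -m inch '[[[1,-0.45,0.2,0,0,0.147],[1,-0.45,0.2,0,0,0.147],[1,-0.45,0.2,0,0,0.147],[1,-0.45,0.2,0,0,0.147],[1,-0.45,0.2,0,0,0.147],[1,-0.45,0.2,0,0,0.147],[1,-0.45,0.2,0,0,0.147]]]' 1 40
cat >> h.py <<'E'
from scipy.spatial.transform import Rotation as Ro
def go(T,yaw):
    s=r.sense(); R=Ro.from_euler("xyz",s["tcp_rot"]); G=Ro.from_euler("xyz",[np.pi,0,yaw])
    print("at",s["eef_pos"].round(1),s["tcp_rot"].round(4),"f",s["contact_force"].round(1),"t",s["clock"],"op",round(s["opening"],3),"g",s["grasp_force"])
    print("shift",(R.inv().apply(np.array(T)-s["eef_pos"])/200).round(4),"turn",((R.inv()*G).as_rotvec()/np.pi).round(4))
E
python3 -c "
from h import *
go([534.5,-293,120],-.19)"
```

```text
clock: 0.68
eef_pos: [339.0, -458.0, 161.2]
tcp_rot: [-3.139, 0.001, -0.186]
contact_force: [0.3, 0.3, -0.3]
opening: 1.0
grasp_force: 0.0
at [ 339.  -458.   161.2] [-3.1392e+00  1.0000e-03 -1.8560e-01] f [ 0.3  0.3 -0.3] t 0.6833 op 1.0 g 0.0
shift [ 0.8088 -0.9908  0.2073] turn [-0.0008  0.0003  0.0014]
```

```bash
python3 -m inch '[[[0.81,-0.99,0.2,0,0,0],[0.81,-0.99,0.2,0,0,0],[0.81,-0.99,0.2,0,0,0],[0.81,-0.99,0.2,0,0,0],[0.81,-0.99,0.2,0,0,0],[0.81,-0.99,0.2,0,0,0],[0.81,-0.99,0.2,0,0,0],[0.81,-0.99,0.2,0,0,0]]]'; python3 -m inch '[[[0,0,0,0,0,0],[0,0,0,0,0,0]]]' 0.1
python3 -c "
from h import *
go([534.5,-293,47],-.19)
im=np.hstack([cv2.resize(r.grab_frame(n)[y:y+180,x:x+180],None,fx=2.2,fy=2.2) for n,x,y in(('top',290,110),('scene',120,170))]);cv2.imwrite('pics/a.png',im[:,:,::-1])"
```

```text
clock: 1.35
eef_pos: [534.4, -295.9, 121.6]
tcp_rot: [-3.141, 0.001, -0.186]
contact_force: [-0.6, -0.3, 0.1]
opening: 1.002
grasp_force: 0.0
clock: 1.52
eef_pos: [531.9, -298.5, 122.5]
tcp_rot: [3.141, 0.001, -0.19]
contact_force: [-1.0, -0.0, 0.5]
opening: 0.75
grasp_force: 0.0
at [ 531.9 -298.5  122.5] [ 3.1412e+00  6.0000e-04 -1.8980e-01] f [-1.  -0.   0.5] t 1.5167 op 0.75 g 0.0
shift [ 0.0079 -0.0296  0.3772] turn [0.0001 0.0002 0.0001]
```

View pics/a.png

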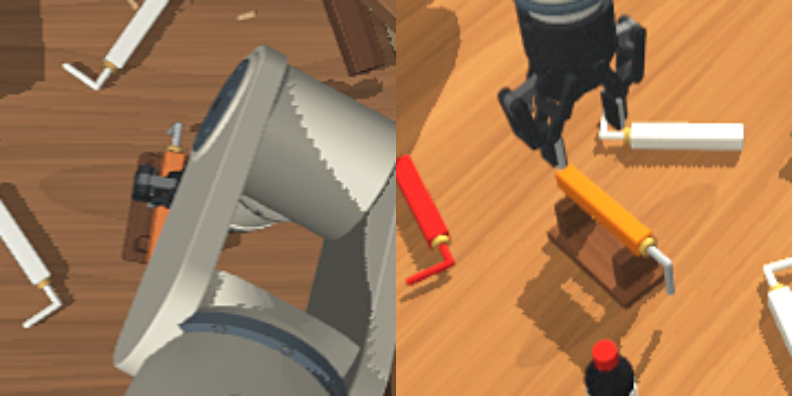

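The fingers stand open on either side of the handle, above mid-length (handle at top crop (168,190), scene crop (605,210)). I go down and grip.

```bash
python3 -m inch '[[[0.01,-0.03,0.05,0,0,0],[0.01,-0.03,0.2,0,0,0],[0.01,-0.03,0.3,0,0,0],[0.01,-0.03,0.375,0,0,0],[0.01,-0.03,0.375,0,0,0],[0.01,-0.03,0.375,0,0,0],[0.01,-0.03,0.375,0,0,0]]]' 0.1; python3 -m inch '[[[0,0,0,0,0,0],[0,0,0,0,0,0],[0,0,0,0,0,0],[0,0,0,0,0,0],[0,0,0,0,0,0],[0,0,0,0,0,0],[0,0,0,0,0,0],[0,0,0,0,0,0]]]' -1 60
```

```text
clock: 2.2
eef_pos: [536.5, -292.3, 48.1]
tcp_rot: [3.141, -0.001, -0.19]
contact_force: [-0.5, -0.1, 0.6]
opening: 0.545
grasp_force: 0.0
clock: 2.87
eef_pos: [536.7, -292.1, 48.2]
tcp_rot: [3.141, -0.001, -0.189]
contact_force: [-1.6, 0.4, 6.1]
opening: -0.002
grasp_force: 3.1
```

```bash
python3 -c "
from h import *
im=np.hstack([cv2.resize(r.grab_frame(n)[y:y+130,x:x+130],None,fx=3,fy=3) for n,x,y in(('top',310,130),('scene',150,205))]);cv2.imwrite('pics/b.png',im[:,:,::-1]);print(r.sense())"
```

```text
{'clock': 2.9667, 'qpos': array([-5.00816805e-01,  5.10366604e-01,  1.78046472e+00, -2.64776638e-05,
        8.49549820e-01,  1.25896816e+00]), 'qvel': array([ 0.00077756, -0.00073352,  0.0001955 , -0.00108272,  0.00105041,
        0.00126905]), 'joint_efforts': array([ 1.82775948e-01, -6.00171876e+01, -2.49343657e+01,  7.99208321e-02,
       -2.07925248e-01,  1.00190714e-04]), 'eef_pos': array([ 536.67671118, -292.05568432,   48.17858999]), 'tcp_rot': array([ 3.14120202e+00, -1.14697932e-03, -1.88970940e-01]), 'contact_force': array([-1.18442587, -0.08330668,  7.4795514 ]), 'wrist_torque': array([ 0.05915552,  0.12762543, -0.04690384]), 'grasp_force': 3.14718134701252, 'opening': 0.0009504990652235324}
```

View pics/b.png

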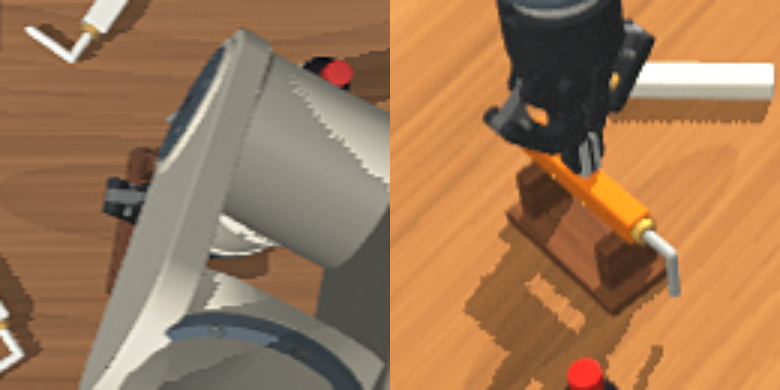

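The fingers shut without holding the handle: in the scene crop the tips meet at about (588,170), and it is not clear whether they are on top of the handle or beside it. I check this by triangulation.

```bash
python3 -c "
from h import *
P=[[536.7,-292,z] for z in(48,67,77,87)]
print((proj('scene',P)-[150,205])*3+[390,0])
print('start view handle centre top', (proj('scene',[[534.5,-293,77]])-[150,205])*3+[390,0])
p=[(588-390)/3+150,172/3+205]
for z in (48,77,100): print(z,back('scene',[p],z).round(0))
# gripper seen in a.png geometry: TCP ~ (531.9,-298.5,122.5); 
print((proj('scene',[[531.9,-298.5,122.5]])-[120,170])*2.2+[396,0], (proj('top',[[531.9,-298.5,122.5],[533,-278,122]])-[290,110])*2.2)
# orange now
im=r.grab_frame('scene').copy(); l,s,c=orange('scene',im)
for i in range(1,len(s)):
  if s[i,4]>80: print(s[i],c[i])
"
```

```text
[[586.31657761 193.1642523 ]
 [583.66735507 175.65796016]
 [582.24679035 166.26787486]
 [580.80767823 156.75314493]]
start view handle centre top [[578.81550488 165.81516641]]
48 [[ 526. -277.   48.]]
77 [[ 543. -294.   77.]]
100 [[ 557. -307.  100.]]
[[589.32459974 168.68837244]] [[180.36824755 205.75847896]
 [159.85042353 204.88465722]]
[198 256  39  29 392] [219.2244898  269.79846939]
```

The tips are resting on the handle's top (about z=77) while the reading says 48. So readings are about 29 mm low in z, and x and y agree. I lift, open and go about 30 mm deeper. That still clears the rest's base even if this estimate is wrong.

```bash
python3 -m inch '[[[0,0,-0.1,0,0,0],[0,0,-0.2,0,0,0],[0,0,-0.2,0,0,0],[0,0,-0.2,0,0,0],[0,0,-0.2,0,0,0],[0,0,-0.2,0,0,0]]]' 0.2; python3 -m inch '[[[0,0,0.1,0,0,0],[0,0,0.2,0,0,0],[0,0,0.25,0,0,0],[0,0,0.3,0,0,0],[0,0,0.34,0,0,0],[0,0,0.34,0,0,0],[0,0,0.34,0,0,0]]]' 0.2;  python3 -c "
from h import *
go([534.5,-293,18],-.19)
im=cv2.resize(r.grab_frame('scene')[205:335,150:280],None,fx=4,fy=4);cv2.imwrite('pics/b2.png',im[:,:,::-1])"
```

```text
clock: 3.52
eef_pos: [535.5, -291.4, 86.5]
tcp_rot: [-3.141, 0.001, -0.189]
contact_force: [-0.3, -0.2, -0.5]
opening: 0.603
grasp_force: 0.0
clock: 4.1
eef_pos: [536.1, -291.7, 19.2]
tcp_rot: [-3.141, 0.001, -0.189]
contact_force: [0.6, -0.2, -0.6]
opening: 0.601
grasp_force: 0.0
at [ 536.1 -291.7   19.2] [-3.1414e+00  6.0000e-04 -1.8900e-01] f [ 0.6 -0.2 -0.6] t 4.1 op 0.601 g 0.0
shift [-0.0066  0.0077  0.0058] turn [-0.0001  0.0002  0.0003]
```

View pics/b2.png

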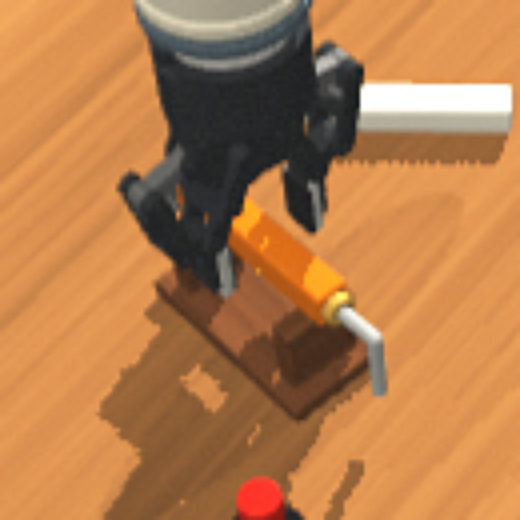

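The fingers now straddle the handle, with tips at (227,293) and (315,228), above the base. Closing.

```bash
python3 -m inch '[[[0,0,0,0,0,0],[0,0,0,0,0,0],[0,0,0,0,0,0],[0,0,0,0,0,0],[0,0,0,0,0,0],[0,0,0,0,0,0],[0,0,0,0,0,0]]]' -1 60; python3 -m inch '[[[0,0,-0.1,0,0,0],[0,0,-0.25,0,0,0],[0,0,-0.4,0,0,0],[0,0,-0.6,0,0,0],[0,0,-0.7,0,0,0],[0,0,-0.7,0,0,0],[0,0,-0.7,0,0,0],[0,0,-0.7,0,0,0]]]'
```

```text
clock: 4.73
eef_pos: [536.8, -292.2, 20.3]
tcp_rot: [3.141, -0.001, -0.189]
contact_force: [-1.2, 0.5, 6.5]
opening: 0.227
grasp_force: 59.3
clock: 5.4
eef_pos: [535.3, -291.3, 158.3]
tcp_rot: [-3.141, 0.002, -0.189]
contact_force: [-1.0, 0.2, -1.2]
opening: 0.222
grasp_force: 58.6
```

```bash
python3 -c "
from h import *
go([557.5,133,120],.106)"
```

```text
at [ 535.3 -291.3  158.3] [-3.1411e+00  1.6000e-03 -1.8900e-01] f [-1.   0.2 -1.2] t 5.4 op 0.222 g 58.64759624004364
shift [-0.2894 -2.1046  0.1929] turn [-0.0002  0.0005 -0.0939]
```

```bash
python3 -m inch '[[[-0.03,-0.2,0,0,0,0],[-0.06,-0.4,0,0,0,0],[-0.09,-0.6,0,0,0,0],[-0.11,-0.8,0,0,0,0],[-0.14,-1,0,0,0,0]]]'; python3 -m inch '[[[-0.03,-0.2,0,0,0,-0.02],[-0.06,-0.4,0,0,0,-0.04],[-0.09,-0.6,0,0,0,-0.06],[-0.11,-0.8,0,0,0,-0.08],[-0.14,-0.95,0,0,0,-0.094],[-0.14,-1,0,0,0,-0.094],[-0.14,-1,0,0,0,-0.094]]]'; python3 -c "
from h import *
go([557.5,133,120],.106)"
```

```text
clock: 5.82
eef_pos: [544.8, -88.2, 157.3]
tcp_rot: [3.142, 0.003, -0.19]
contact_force: [1.2, 0.1, -0.9]
opening: 0.222
grasp_force: 58.9
clock: 6.4
eef_pos: [555.3, 113.8, 157.5]
tcp_rot: [-3.141, 0.003, 0.109]
contact_force: [-0.4, -0.1, -0.4]
opening: 0.224
grasp_force: 59.0
at [555.3 113.8 157.5] [-3.1415e+00  2.8000e-03  1.0900e-01] f [-0.4 -0.1 -0.4] t 6.4 op 0.224 g 58.98703873157501
shift [ 0.0219 -0.094   0.1875] turn [-0.      0.0009  0.001 ]
```

```bash
python3 -m inch '[[[0.01,-0.05,0.15,0,0,0],[0.02,-0.095,0.3,0,0,0],[0.02,-0.095,0.4,0,0,0],[0.02,-0.095,0.43,0,0,0],[0.02,-0.095,0.43,0,0,0],[0.02,-0.095,0.43,0,0,0]]]'; python3 -c "
from h import *
go([557.5,133,70],.106)
F=frame([555.5,132,106],.106); 
o=[]
for n,x,y in(('top',110,100),('scene',290,110)):
    im=cv2.resize(r.grab_frame(n)[y:y+130,x:x+130],None,fx=3,fy=3)
    for P,c in((F([[60,0,11],[90,0,11],[90,0,-34]]),(255,0,0)),([[645,141.5,35],[645,141.5,26],[645,141.5,24]],(255,255,0))):
        cv2.polylines(im,[np.int32((proj(n,P)-[x,y]+.5)*3)],False,c,1)
    o.append(im)
cv2.imwrite('pics/d.png',np.hstack(o)[:,:,::-1])"
```

```text
clock: 6.9
eef_pos: [558.3, 129.9, 73.4]
tcp_rot: [3.141, 0.001, 0.105]
contact_force: [-0.0, -0.1, -1.4]
opening: 0.225
grasp_force: 59.0
at [558.3 129.9  73.4] [3.1413e+00 9.0000e-04 1.0510e-01] f [-0.  -0.1 -1.4] t 6.9 op 0.225 g 59.02679800987244
shift [-0.0022 -0.0156  0.0169] turn [ 0.0001  0.0003 -0.0003]
```

View pics/d.png

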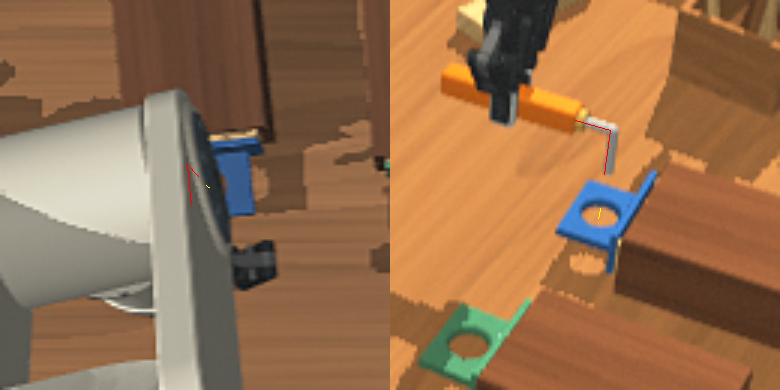

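The prong hangs above and just short of the blue hole: bend at (614,127), tip at (612,172), hole centre at (600,213). I back-project the tip.

```bash
python3 -c "
from h import *
t=[(612-390)/3+290-.5,172/3+110-.5]; b=[(614-390)/3+290-.5,127/3+110-.5]
for dz in(-3,0,3): print(back('scene',[t],74+dz).round(1),back('scene',[b],119+dz).round(1))
F=frame([556.3,129,108],.105);print('expected',F([[90,0,0]]))
print(back('scene',[[(600-390)/3+289.5,213/3+109.5]],26))
"
```

```text
[[648.4 148.5  71. ]] [[644.8 148.9 116. ]]
[[649.8 145.1  74. ]] [[646.3 145.3 119. ]]
[[651.2 141.8  77. ]] [[647.8 141.8 122. ]]
expected [[645.80433065 138.43264519 108.        ]]
[[643.72716178 145.65952644  26.        ]]
```

```bash
python3 -m inch '[[[-0.01,0,0.05,0,0,0],[-0.015,0,0.12,0,0,0],[-0.015,0,0.18,0,0,0],[-0.015,0,0.22,0,0,0],[-0.015,0,0.22,0,0,0]]]'; python3 -m inch '[[[0,0,0.03,0,0,0],[0,0,0.06,0,0,0],[0,0,0.1,0,0,0],[0,0,0.1,0,0,0],[0,0,0.1,0,0,0],[0,0,0.1,0,0,0]]]'; python3 -c "
from h import *
go([557.5,133,8],.106)
o=[]
for n,x,y in(('top',110,100),('scene',290,110)):
    o.append(cv2.resize(r.grab_frame(n)[y:y+130,x:x+130],None,fx=3,fy=3))
cv2.imwrite('pics/e.png',np.hstack(o)[:,:,::-1])"
```

```text
clock: 7.42
eef_pos: [554.1, 130.3, 27.7]
tcp_rot: [3.141, 0.003, 0.106]
contact_force: [-0.4, 0.9, -1.1]
opening: 0.221
grasp_force: 59.0
clock: 7.92
eef_pos: [555.4, 130.6, 9.4]
tcp_rot: [-3.142, -0.0, 0.106]
contact_force: [-0.2, 0.4, -0.7]
opening: 0.225
grasp_force: 59.0
at [555.4 130.6   9.4] [-3.1416 -0.      0.1063] f [-0.2  0.4 -0.7] t 7.9167 op 0.225 g 59.02690351009369
shift [ 0.0118 -0.0106  0.0071] turn [-0.     -0.      0.0001]
```

View pics/e.png

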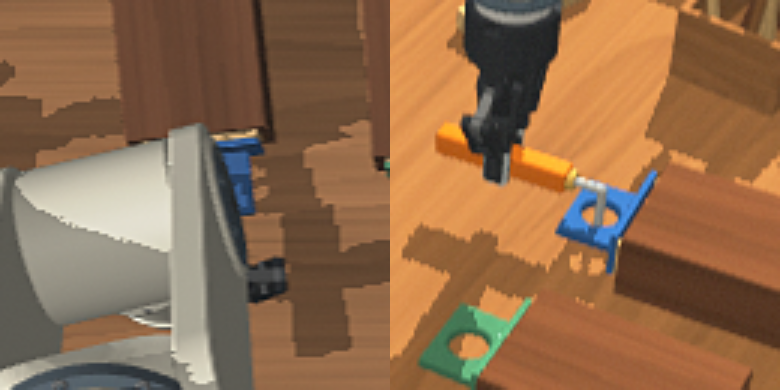

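The prong is down in the blue hole, at scene (600,215), with no contact force, and the tray is unmoved. Pulling out along tool −x.

```bash
python3 -m inch '[[[-0.05,0,0,0,0,0],[-0.13,0,0,0,0,0],[-0.21,0,0,0,0,0],[-0.29,0,0,0,0,0],[-0.37,0,0,0,0,0],[-0.45,0,0,0,0,0],[-0.53,0,0,0,0,0],[-0.57,0,0,0,0,0]]]';  python3 -m inch '[[[0,0,0,0,0,0],[0,0,0,0,0,0],[0,0,0,0,0,0]]]'; python3 -c "
from h import *
go([555,130,9],.106)
im=r.grab_frame('scene')
cv2.imwrite('pics/f.png',cv2.resize(im[100:260,250:450],None,fx=3,fy=3)[:,:,::-1])
m,l,s,c=mask(im.copy(),(100,120,60),(125,255,255))
for i in range(1,len(s)):
  if s[i,4]>100: print(s[i],c[i],back('scene',[c[i]],30))"
```

```text
clock: 8.68
eef_pos: [440.3, 118.3, 9.7]
tcp_rot: [-3.142, -0.0, 0.106]
contact_force: [2.7, 0.6, -0.0]
opening: 0.223
grasp_force: 59.8
clock: 8.93
eef_pos: [442.6, 118.7, 9.6]
tcp_rot: [-3.141, -0.001, 0.106]
contact_force: [-0.6, -0.3, -1.6]
opening: 0.223
grasp_force: 59.7
at [442.6 118.7   9.6] [-3.1415e+00 -6.0000e-04  1.0630e-01] f [-0.6 -0.3 -1.6] t 8.9333 op 0.223 g 59.738935232162476
shift [0.5647 0.0032 0.0032] turn [-0.     -0.0002  0.0001]
[308 155  32  33 343] [324.43731778 169.26822157] [[549.9578056  130.24338896  30.        ]]
```

View pics/f.png

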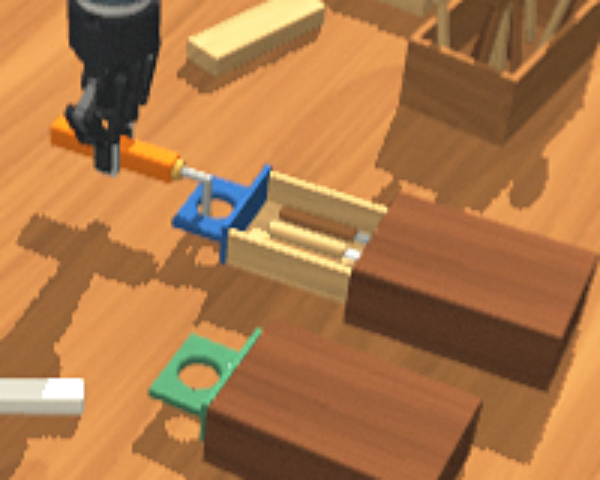

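The blue tray is out by about 100 mm, with the prong still in its hole at (208,210); green is unmoved. I ease off the rim, lift straight up and go back.

```bash
python3 -m inch '[[[0.03,0,0,0,0,0],[0.03,0,0,0,0,0],[0.03,0,-0.1,0,0,0],[0.03,0,-0.25,0,0,0],[0.03,0,-0.4,0,0,0],[0.03,0,-0.6,0,0,0],[0.03,0,-0.75,0,0,0],[0.03,0,-0.75,0,0,0]]]';  python3 -m inch '[[[0,0,0,0,0,0],[0,0,0,0,0,0],[0,0,0,0,0,0]]]'; python3 -c "
from h import *
go([536.8,-292.2,90],-.189)
im=r.grab_frame('scene')
m,l,s,c=mask(im.copy(),(100,120,60),(125,255,255))
for i in range(1,len(s)):
  if s[i,4]>100: print(s[i],c[i],back('scene',[c[i]],30),back('scene',[[360.7,181.4]],30))"
```

```text
clock: 9.65
eef_pos: [452.0, 120.2, 165.1]
tcp_rot: [-3.14, -0.009, 0.106]
contact_force: [2.5, 0.1, -0.4]
opening: 0.225
grasp_force: 59.8
clock: 9.9
eef_pos: [446.9, 118.9, 157.9]
tcp_rot: [3.141, 0.003, 0.106]
contact_force: [-0.0, 0.5, -1.2]
opening: 0.22
grasp_force: 59.8
at [446.9 118.9 157.9] [3.1412e+00 2.7000e-03 1.0620e-01] f [-0.   0.5 -1.2] t 9.9 op 0.22 g 59.76432144641876
shift [0.2299 2.0913 0.3396] turn [0.0002 0.0008 0.094 ]
[308 155  32  33 369] [324.02168022 168.73712737] [[547.98148681 131.47589152  30.        ]] [[649.64885347 140.04793907  30.        ]]
```

```bash
python3 -m inch '[[[0.02,0.2,0,0,0,0],[0.05,0.4,0,0,0,0],[0.07,0.6,0,0,0,0],[0.09,0.8,0,0,0,0],[0.115,1,0,0,0,0]]]'; python3 -m inch '[[[0.02,0.2,0,0,0,0.02],[0.05,0.4,0,0,0,0.04],[0.07,0.6,0,0,0,0.06],[0.09,0.8,0,0,0,0.08],[0.115,1,0,0,0,0.094],[0.115,1,0,0,0,0.094],[0.115,1,0,0,0,0.094],[0.115,1,0,0,0,0.094]]]'; python3 -c "
from h import *
go([536.8,-292.2,40],-.189)"
```

```text
clock: 10.37
eef_pos: [491.2, -79.0, 158.0]
tcp_rot: [-3.141, 0.002, 0.107]
contact_force: [0.8, 0.7, -1.3]
opening: 0.223
grasp_force: 59.7
clock: 11.03
eef_pos: [535.0, -273.2, 157.6]
tcp_rot: [-3.14, 0.003, -0.19]
contact_force: [0.2, 1.1, -1.5]
opening: 0.226
grasp_force: 59.8
at [ 535.  -273.2  157.6] [-3.1404e+00  3.1000e-03 -1.8960e-01] f [ 0.2  1.1 -1.5] t 11.0333 op 0.226 g 59.79411005973816
shift [0.0286 0.0922 0.588 ] turn [-0.0004  0.001  -0.0002]
```

```bash
python3 -m inch '[[[0.03,0.09,0.1,0,0,0],[0.03,0.09,0.25,0,0,0],[0.03,0.09,0.4,0,0,0],[0.03,0.09,0.52,0,0,0],[0.03,0.09,0.58,0,0,0],[0.03,0.09,0.58,0,0,0],[0.03,0.09,0.58,0,0,0],[0.03,0.09,0.58,0,0,0]]]'; python3 -c "
from h import *
go([536.8,-292.2,21],-.189)
s=r.sense();p=s['eef_pos']; F=frame([p[0]-2.3,p[1]-.8,p[2]+34.7],s['tcp_rot'][2])
im=r.grab_frame('scene').copy(); l,ss,c=orange('scene',im); i=1+np.argmax(ss[1:,4]); q=proj('scene',F(B)); print(ss[i],c[i],'pred bbox',q.min(0),q.max(0))
h=cv2.convexHull(np.float32(q)); a=np.zeros(l.shape,np.uint8); cv2.fillConvexPoly(a,np.int32(h),1); m=l==i
print('outside hull',(m&(a==0)).sum(),'of',m.sum())"
```

```text
clock: 11.7
eef_pos: [539.6, -292.5, 44.8]
tcp_rot: [3.141, -0.002, -0.188]
contact_force: [0.3, -0.4, -1.7]
opening: 0.223
grasp_force: 59.8
at [ 539.6 -292.5   44.8] [ 3.1411e+00 -1.8000e-03 -1.8830e-01] f [ 0.3 -0.4 -1.7] t 11.7 op 0.223 g 59.798142313957214
shift [-0.0143  0.0013  0.119 ] turn [ 0.0002 -0.0006  0.0002]
[213 249  22  28 314] [223.12101911 263.38853503] pred bbox [190.38406459 235.00808306] [236.99637766 279.51142976]
outside hull 0 of 314
```

```bash
python3 -m inch '[[[-0.01,0,0.04,0,0,0],[-0.01,0,0.07,0,0,0],[-0.01,0,0.09,0,0,0],[-0.01,0,0.105,0,0,0],[-0.01,0,0.115,0,0,0],[-0.01,0,0.115,0,0,0],[-0.01,0,0.115,0,0,0]]]'; python3 -m inch '[[[0,0,0,0,0,0],[0,0,0,0,0,0]]]'
```

```text
clock: 12.33
eef_pos: [536.7, -292.3, 20.4]
tcp_rot: [3.142, -0.0, -0.189]
contact_force: [-1.2, 0.6, 0.3]
opening: 0.22
grasp_force: 60.0
clock: 12.5
eef_pos: [536.6, -292.2, 20.3]
tcp_rot: [3.142, -0.0, -0.189]
contact_force: [-1.0, -0.0, -0.1]
opening: 0.225
grasp_force: 60.0
```

Back at the grasp pose, with the load taken by the posts (force from −1.7 to 0). Release and rise.

```bash
python3 -m inch '[[[0,0,0,0,0,0],[0,0,0,0,0,0],[0,0,0,0,0,0],[0,0,0,0,0,0],[0,0,0,0,0,0],[0,0,0,0,0,0]]]' 0.2; python3 -m inch '[[[0,0,-0.1,0,0,0],[0,0,-0.25,0,0,0],[0,0,-0.4,0,0,0],[0,0,-0.6,0,0,0],[0,0,-0.8,0,0,0],[0,0,-0.8,0,0,0]]]'; python3 -m inch '[[[-0.4,0.9,-0.2,0,0,0],[-0.4,0.9,-0.2,0,0,0],[-0.4,0.9,-0.2,0,0,0],[-0.4,0.9,-0.2,0,0,0],[-0.4,0.9,-0.2,0,0,0],[-0.4,0.9,-0.2,0,0,0],[-0.4,0.9,-0.2,0,0,0],[-0.4,0.9,-0.2,0,0,0]]]'
python3 - <<'E'
from h import *
ims={n:r.grab_frame(n).copy() for n in("top","scene")}
hs={n:cv2.cvtColor(ims[n],cv2.COLOR_RGB2HSV) for n in ims}
m=cv2.inRange(hs["top"],(5,150,165),(18,255,255)); k,l,s,c=cv2.connectedComponentsWithStats(m); i=1+np.argmin(np.hypot(*(c[1:]-[365,204]).T)+1e3*(s[1:,4]<200)); print(s[i],c[i],"was [357 179 17 51 448] 365.1 204.1")
l,s,c=orange("scene",ims["scene"])
for i in range(1,len(s)):
    if s[i,4]>80: print(s[i],c[i],"was [193 245 43 39 615] 213.4 263.8")
for nm,lo,hi in(("blue",(100,120,60),(125,255,255)),("green",(65,90,50),(90,255,255))):
    for n in ims:
        m,l,s,c=mask(ims[n],lo,hi); i=1+np.argmax(s[1:,4]); print(nm,n,s[i],c[i].round(1),back(n,[c[i]],30).round(0))
s=r.sense();print(s["eef_pos"],s["contact_force"],s["clock"])
E
```

```text
clock: 13.0
eef_pos: [536.6, -292.1, 20.4]
tcp_rot: [-3.142, -0.0, -0.189]
contact_force: [-0.0, 0.5, -0.0]
opening: 0.601
grasp_force: 0.0
clock: 13.5
eef_pos: [540.7, -294.3, 188.7]
tcp_rot: [3.138, -0.011, -0.189]
contact_force: [1.2, -0.3, -0.4]
opening: 0.601
grasp_force: 0.0
clock: 14.17
eef_pos: [424.2, -453.5, 220.0]
tcp_rot: [-3.141, 0.0, -0.19]
contact_force: [-0.3, 0.4, 0.9]
opening: 0.599
grasp_force: 0.0
[356 179  17  51 450] [363.92 203.86] was [357 179 17 51 448] 365.1 204.1
[194 244  43  39 606] [214.5330033  263.11386139] was [193 245 43 39 615] 213.4 263.8
blue top [162 190  40  28 575] [183.  202.8] [[546. 131.  30.]]
blue scene [308 155  32  33 368] [324.  168.7] [[548. 132.  30.]]
green top [238 152  39  26 483] [257.7 164.2] [[638. -47.  30.]]
green scene [300 210  37  37 374] [315.3 224.4] [[633. -51.  30.]]
[ 424.72810252 -452.73236598  219.85333279] [-0.05298654  0.56067457  0.27994089] 14.2667
```

The hook is back within about 3 mm of where it lay, blue is about 102 mm out, and green is unmoved.

```bash
python3 -m inch '[[[0,0,0,0,0,0],[0,0,0,0,0,0],[0,0,0,0,0,0]]]' >/dev/null; python3 -c "
from rig import r
print(r.sign_off())"
```

```text
the job is handed in; nothing more can be done
None
```

Job handed in at about 14.5 s, with no verdict returned: the blue tray is about 102 mm out, the green tray has not moved, and the hook is back across both posts within about 3 mm of where it lay.

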